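# Clear the parked punch and slot the scraper into the tool block

### The arm

A 6-joint arm with a two-finger parallel gripper is mounted at the origin on the work surface. World frame = base frame: x ahead of the robot, y to its left, z up, the work surface at z = 0. Lengths are in m, angles in rad, forces in N, time in s.
With the tool pointing down it reaches from about 0.2 to 0.875 m from the base axis. Payload 3.4 kg.
Tool frame: the origin (TCP) lies at the centre of the arm's flange, where the gripper is bolted on; the fingertips stand 199 mm ahead of it and the grasp point (between the pads) lies 180 mm ahead of it; z points along the fingers, y is the line along which they close (so a half turn about z gives the same grasp; the last joint's range is limited). The gripper opens to 94 mm and grips with 3 to 60 N. Pads are 16 mm wide; open, the fingers measure 119 mm over their backs; the gripper's body (75 mm by 177 mm) begins 78 mm behind the grasp point.
Start: joints at [-1.287, 0.276, 1.505, -0, 1.361, -0.121], TCP at [0.226, -0.529, 0.405] pointing down, gripper open.
Joint ranges: [-2.89, 2.89], [-0.75, 2.08], [0.22, 2.7], [-1.18, 4.32], [0.11, 2.71], [-2.7, 2.7]. Speed limits (rad/s): [2.57, 2.57, 3.14, 3.14, 3.14, 3.14].

### API

Orientations are given as a unit quaternion [w, x, y, z].
In Python, from rig import ctrl, eoat, kin, get_state, get_image, order gives the robot as it stands. Calls block until the motion is done:
- ctrl.move_ptp(position, orientation): joint-space move of the TCP to a pose.
- ctrl.movel(position, rotation=None, velocity=0.15): straight line of the TCP; rotation=None keeps the orientation; velocity is the mean speed in m/s.
- ctrl.goto_joints(angles): joint-space move.
- eoat.release() and eoat.gripper_close(): open the fingers fully, or close them until they stop; the grip force is fixed at half the most.
- ctrl.pause(seconds).
- kin.solve_ik(position, orientation): joint angles nearest the present ones, or None.
- get_state(): the state.
- get_image(name): name is "side" or "top" or "wrist"; returns a dict with "frame" (480x640x3 uint8, red, green, blue), "camera_matrix" (3x3 intrinsics, pixels), "world_from_camera" (4x4, takes a point from camera to world coordinates); the wrist camera has in their place "mount" (4x4, takes a point from camera to tool coordinates, whose origin is the TCP and whose axes are the flange's). Camera axes: x right, y down, z forward; pixel columns grow to the right and rows downward; lengths in m; the calibration is good to about 2 mm. A picture is of the moment at which its call begins: read the wrist's pose just before it. There is no depth.
A pose or a line that the arm cannot do raises ctrl.IKError and nothing moves.
- order.job_done(): hands the job in; it is judged then, once.
The state is a dict: "t": time; "joints": joint angles; "qd": joint speeds; "joint_efforts": joint torques, N m; "eef_pos": TCP position; "ee_rot": TCP orientation; "contact_force": force on the tool from outside, world axes, zero at the start; "wrist_torque": the same for the moment, N m; "gripper_width": opening from 0.0 (shut) to 1.0 (fully open); "finger_force": force on a finger pad.
Only numpy, scipy, OpenCV 4.12 (cv2) and the standard library are available. Lean on these libraries where they do the work, as an engineer would, in place of code of your own. Each camera call takes 0.05 s, during which the arm holds its last target. There are 200 camera calls.

### The job

Put two tools away on the craft bench: the red-gripped hole punch is parked across the free slot of the wooden tool block, so stand it upright in the empty bore block, as deep as it goes, and then take the yellow-handled scraper out of its green rest and slide it blade down into the freed slot until its handle sits flush on the block. Lower both tools in gently rather than dropping them, and leave the other tools and things on the bench where they are.

Things in the scene. Friction and masses are not known exactly. Their poses are not given: they have to be found in the camera images.
- scraper: Scraper with a bright yellow handle, starting upright in the slot of the green rest (it may lean a few degrees). Steel blade 4 thick (own x) x 80 wide (own y), reaching 66 mm below the handle; handle bar 24 (x) x 100 (y) x 34 high on top, from 66 to 100 mm above the origin. Origin: middle of the blade's lower edge; z up towards the handle. Alike both ways round. About 160 g.
- punch: Hole punch: round steel foot 22 mm in diameter and 46 mm long below a red grip 28 mm in diameter (from 50 to 90 mm above the origin); 90 mm tall. Starts upright on top of the tool block, astride the free slot. Origin: centre of the underside; z up. About 140 g.
- tool_block: Fixed brown wooden block, 130 (own x) x 124 (own y) x 75 mm high, with two slots in its top that run along y, 62 mm apart: the free one (at x = -31 mm, nearer the robot, the punch standing over it) and one holding the blue scraper (at x = +31 mm). Origin: centre of its underside. It may be left or right of the middle, turned up to 0.4 rad.
- free_slot (a point): Centre of the mouth of the free slot, level with the tool block's top; axes as the block's. The slot is 7 mm wide (x), 86 mm long (y) and 70 mm deep, with a 2 mm chamfer at its mouth, so the scraper's handle comes to rest on the block's top when its blade is fully in.
- rest: Fixed green rest, 60 (own x) x 120 (own y) x 36 mm high, with one slot 6.5 mm wide, 85 mm long and 30 mm deep along y in which the scraper stands: its blade's lower edge is 6 mm above the table. Origin: centre of the underside. It lies on the other side of the middle from the tool block.
- bore_block: Fixed pale wooden block 70 x 70 x 46 mm high with an empty bore. Origin: centre of the underside. A like block beside it, in line towards or away from the robot, holds the black punch.
- bore (a point): Centre of the mouth of the empty bore, level with the bore block's top. Bore 25 mm in diameter with a 2.5 mm chamfer at its mouth, 38 mm deep; the punch's foot goes to its floor.
- blue_scraper: Scraper of the same make with a blue handle, home in the other slot of the tool block (its handle 24 x 100 x 34 mm rests on the block, so its side is 38 mm from that of a scraper in the free slot). Origin: middle of the blade's lower edge. Leave it.
- spare_punch: Punch of the same make with a black grip, standing in the other pale block. Origin: centre of its underside. Leave it.
- tape_roll: Roll of paper tape lying flat, 96 mm in diameter, 40 mm high, at the far left. Origin: underside centre. Leave it.
- calculator: Grey pocket calculator, 72 x 125 x 16 mm, at the near right. Origin: underside centre. Leave it.
- cutter: Red cutter knife lying flat between the two pale blocks, 20 mm wide, 14 mm high, 138 mm long (own y). Origin: under the middle of its handle. Leave it.
- blower: Brown rubber blower standing upright, 64 mm in diameter, 95 mm tall, at the far right. Origin: underside centre. Leave it.
- glue_jar: Closed jar, 48 mm in diameter, 65 mm tall, at the near left. Origin: underside centre. Leave it.

How it is judged:
At the end, for the whole second after the job is handed in: The yellow scraper is in the free slot, blade down, within 3.5 mm of fully home (handle on the block), upright within 0.07 rad; the red punch is upright in the empty bore, within 4 mm of its floor and of its axis; both are at rest (x of scraper in the frame of free_slot between -0.004 and 0.004 m and y of scraper in the frame of free_slot between -0.006 and 0.006 m and z of scraper in the frame of free_slot below -0.0625 m and angle between scraper's own z axis and vertical below 0.07 rad and angle between the x axis of scraper and the x axis of tool_block, either way round below 0.1 rad and horizontal distance between punch and bore below 0.004 m and z of punch in the frame of bore below -0.034 m and angle between punch's own z axis and vertical below 0.1 rad and linear speed of each of scraper, punch below 0.02 m/s); the robot touches nothing.
It fails at once if another tool or thing on the bench is moved by more than 25 mm (distance of any of tape_roll, calculator, cutter, blower, glue_jar, blue_scraper, spare_punch from where it was at the start of the episode above 0.025 m).
It fails at once if the scraper is dropped into the slot (faster than 0.6 m/s while its blade is in it) (x of scraper in the frame of free_slot between -0.006 and 0.006 m and y of scraper in the frame of free_slot between -0.01 and 0.01 m and z of scraper in the frame of free_slot below -0.005 m and linear speed of scraper above 0.6 m/s).
It fails at once if the punch is dropped into the bore (faster than 0.6 m/s while its foot is in it) (horizontal distance between punch and bore below 0.006 m and z of punch in the frame of bore below -0.003 m and linear speed of punch above 0.6 m/s).
It also fails if it takes over 72 s, if anything falls off the work surface, if the arm or the gripper's body presses on something with over 40 N, if the wrist force passes 120 N, or if a joint passes its speed limit or range.

## Working session

There is one attempt and no reset: what is moved stays moved. The work goes in short steps, each a Python script; the robot and the scene stay as the last script left them, time stands still between calls to the robot, and variables do not carry over. Pictures are saved under pics/ and viewed, at most 10 in all, crops included, and the job is handed in when it is done.

```bash
ls; mkdir -p pics
cat > h.py <<'E'
import numpy as np, cv2
from rig import ctrl, eoat, kin, get_state, get_image, order
from scipy.spatial.transform import Rotation as R
def save(n,im): cv2.imwrite('pics/'+n+'.png', cv2.cvtColor(im,cv2.COLOR_RGB2BGR))
def quat(yaw):  # tool down; tool y axis (closing) direction = yaw of tool x
    q=(R.from_euler('z',yaw)*R.from_euler('x',np.pi)).as_quat(); return np.array([q[3],q[0],q[1],q[2]])
def shot(name):
    s=get_state(); d=get_image(name)
    if name=='wrist':
        w,x,y,z=s['ee_rot']; T=np.eye(4); T[:3,:3]=R.from_quat([x,y,z,w]).as_matrix(); T[:3,3]=s['eef_pos']
        d['world_from_camera']=T@np.array(d['mount'])
    return d
def cast(d,uv,z):
    uv=np.atleast_2d(np.asarray(uv,float)); K=np.array(d['camera_matrix']); T=np.array(d['world_from_camera'])
    r=(np.c_[uv,np.ones(len(uv))]@np.linalg.inv(K).T)@T[:3,:3].T
    o=T[:3,3]; return o+r*((z-o[2])/r[:,2])[:,None]
E
python3 - <<'E'
from h import *
for n in ('top','side'):
    d=shot(n); save(n,d['frame']); print(n,np.round(d['camera_matrix'],1).tolist(),np.round(d['world_from_camera'],3).tolist())
d=get_image('wrist'); print(np.round(d['mount'],3).tolist())
s=get_state(); print(s['eef_pos'],s['ee_rot'],s['t'],quat(0))
E
```

```text
pics
top [[565.2, 0.0, 326.0], [0.0, 565.2, 241.7], [0.0, 0.0, 1.0]] [[-0.015, -0.99, 0.137, 0.378], [-1.0, 0.015, -0.001, 0.008], [-0.001, -0.137, -0.991, 1.133], [0.0, 0.0, 0.0, 1.0]]
side [[508.6, 0.0, 326.9], [0.0, 508.6, 237.6], [0.0, 0.0, 1.0]] [[-0.991, -0.105, 0.08, 0.483], [-0.132, 0.763, -0.633, 0.566], [0.005, -0.638, -0.77, 0.731], [0.0, 0.0, 0.0, 1.0]]
[[-0.0, -0.97, -0.243, 0.071], [1.0, 0.0, -0.001, 0.0], [0.001, -0.243, 0.97, 0.02], [0.0, 0.0, 0.0, 1.0]]
[ 0.22641012 -0.52839012  0.40403916] [-6.67779968e-04  9.79584838e-01  2.01030089e-01 -5.23266736e-05] 0.15 [6.123234e-17 1.000000e+00 0.000000e+00 0.000000e+00]
```

View pics/top.png

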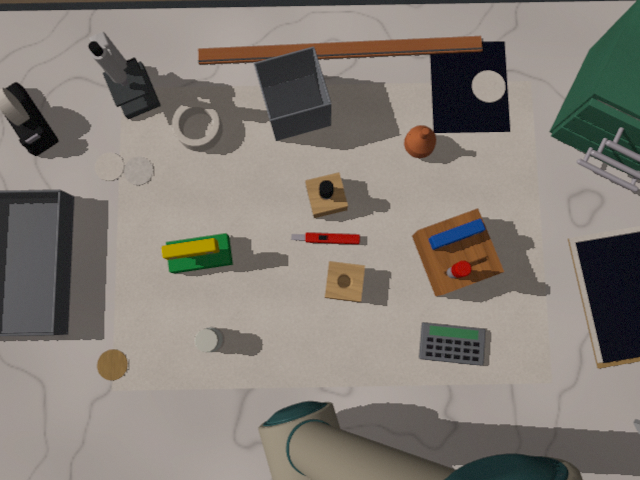

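View pics/side.png

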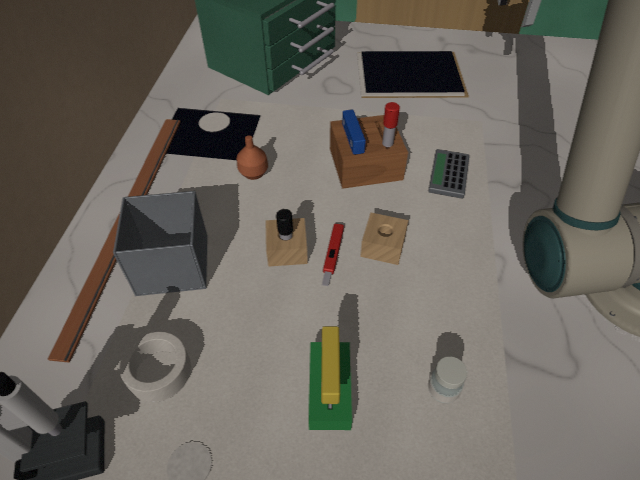

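Top view: red punch at (461,269) on the brown block, bore at (344,282), yellow scraper at (190,248) in the green rest, blue scraper at (457,234). The block is left of the robot's right-hand side and turned about +0.3 rad. I'll take rough positions from the top view, then look with the wrist camera at each station.

```bash
cat >> h.py <<'E'
LO={'red':((0,150,60),(8,255,255)),'yel':((20,150,80),(35,255,255)),'blue':((105,150,50),(125,255,255)),'green':((50,150,40),(75,255,255)),
 'brown':((5,100,60),(14,220,255)),'pale':((12,60,120),(22,150,255))}
def blobs(im,c,amin=60):
    hsv=cv2.cvtColor(im,cv2.COLOR_RGB2HSV); m=cv2.inRange(hsv,*LO[c]); m=cv2.morphologyEx(m,cv2.MORPH_CLOSE,np.ones((3,3)))
    cs,_=cv2.findContours(m,cv2.RETR_EXTERNAL,cv2.CHAIN_APPROX_NONE)
    return sorted([k for k in cs if cv2.contourArea(k)>amin],key=cv2.contourArea,reverse=True)
E
python3 - <<'E'
from h import *
d=shot('top'); im=d['frame']
print(cast(d,[(461,269)],.165),cast(d,[(344,282)],.046),cast(d,[(190,248)],.106),cast(d,[(198,253)],.036))
for c,z in (('yel',.106),('blue',.109)):
    b=cv2.boxPoints(cv2.minAreaRect(blobs(im,c)[0])); w=cast(d,b,z)[:,:2]; print(c,np.round(w,3).tolist())
p=cast(d,[(461,269)],.165)[0]; bo=cast(d,[(344,282)],.046)[0]; y=cast(d,[(190,248)],.106)[0]
for n,q,zz,yaw in (('wp',p,.52,.3),('wb',bo,.40,0.),('wy',y,.46,0.)):
    ctrl.move_ptp([q[0],q[1],zz],quat(yaw)); s=shot('wrist'); save(n,s['frame'])
    np.savez(n,f=s['frame'],K=s['camera_matrix'],T=s['world_from_camera']); print(get_state()['joints'],get_state()['t'])
cv2.imwrite('pics/all.png',np.hstack([cv2.imread(f'pics/{n}.png')[:,::1] for n in ('wp','wb')])[::2,::2][:, :])
E
python3 -c "
import cv2,numpy as np
a=[cv2.imread(f'pics/{n}.png') for n in('wp','wb','wy')]
a=[cv2.resize(x,(400,300),interpolation=3) for x in a]+[np.zeros((300,400,3),np.uint8)]
cv2.imwrite('pics/m1.png',np.vstack([np.hstack(a[:2]),np.hstack(a[2:])]))"
```

```text
[[ 0.46147017 -0.22414736  0.165     ]] [[ 0.45009155 -0.02673367  0.046     ]] [[0.51267229 0.25588742 0.106     ]] [[0.51173619 0.25700943 0.036     ]]
yel [[0.518, 0.31], [0.532, 0.208], [0.505, 0.204], [0.492, 0.305]]
blue [[0.525, -0.18], [0.559, -0.279], [0.537, -0.285], [0.503, -0.187]]
[-5.89414126e-01  1.37376577e-01  1.40874395e+00 -5.02649616e-04
  1.59639084e+00  6.82745119e-01] 1.7417
[-2.15645149e-01  9.05694628e-02  1.75413442e+00 -5.93900213e-04
  1.29482374e+00  1.35624397e+00] 2.7167
[ 3.39360275e-01  2.47319739e-01  1.40972028e+00 -8.47857463e-04
  1.48537404e+00  1.91197822e+00] 3.9
```

View pics/m1.png

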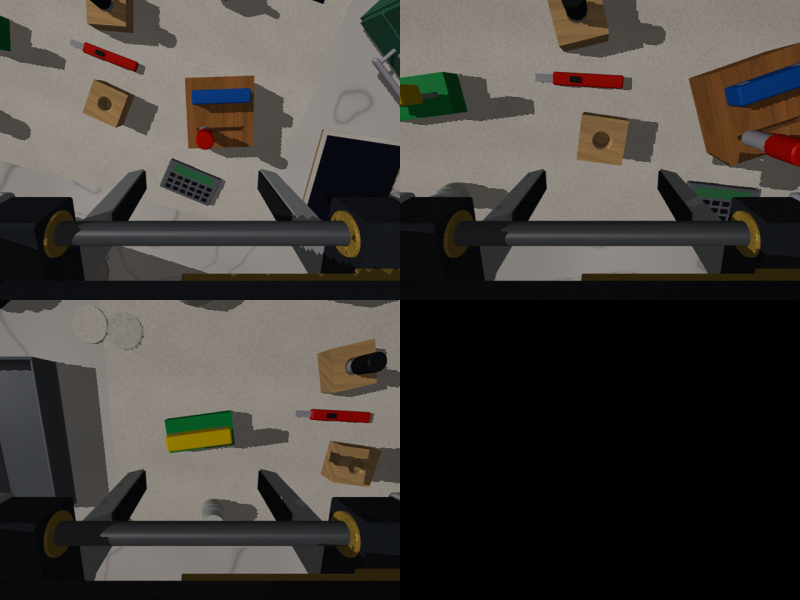

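The wrist view shows punch, bore and scraper clearly. I'll put the camera straight above each one, so height causes no parallax, and measure there.

```bash
cat >> h.py <<'E'
def nadir(q,z,yaw,name):
    ctrl.move_ptp([q[0]-.071*np.cos(yaw),q[1]-.071*np.sin(yaw),z],quat(yaw)); d=shot('wrist'); save(name,d['frame']); return d
def rect(d,c,z,k=0):
    b=cv2.boxPoints(cv2.minAreaRect(cast(d,blobs(d['frame'],c)[k].reshape(-1,2),z)[:,:2].astype(np.float32)))
    e=[b[1]-b[0],b[2]-b[1]]; e.sort(key=np.linalg.norm); l=e[1]; a=np.arctan2(-l[0],l[1]); a=(a+np.pi/2)%np.pi-np.pi/2
    return b.mean(0),a,[np.linalg.norm(v) for v in e]
E
python3 - <<'E'
from h import *
d=nadir([.512,.257],.42,.13,'ny'); print('yel',rect(d,'yel',.106)); print('green',rect(d,'green',.036))
d=nadir([.450,-.027],.36,0,'nb'); 
g=cv2.cvtColor(d['frame'],cv2.COLOR_RGB2GRAY)
uv=np.linalg.inv(np.array(d['world_from_camera']))@[.45,-.027,.046,1]; uv=np.array(d['camera_matrix'])@uv[:3]; print('bore px',uv[:2]/uv[2])
d2=nadir([.4615,-.224],.48,.32,'np')
print('red',[cv2.minEnclosingCircle(k) for k in blobs(d2['frame'],'red')]); 
for k in blobs(d2['frame'],'red')[:2]:
    w=cast(d2,k.reshape(-1,2),.165)[:,:2].astype(np.float32); print(cv2.minEnclosingCircle(w))
print('blue',rect(d2,'blue',.109))
a=[cv2.imread(f'pics/{n}.png') for n in('nb','np','ny')]
cv2.imwrite('pics/m2.png',np.vstack([np.hstack([x[:300,120:520] for x in a[:2]]),np.hstack([a[2][:300,120:520]]*2)])); print(get_state()['t'])
E
```

```text
yel (array([0.51491493, 0.2598065 ], dtype=float32), np.float32(0.12815261), [np.float32(0.022687154), np.float32(0.09769053)])
green (array([0.4935603 , 0.25536573], dtype=float32), np.float32(0.14446497), [np.float32(0.017358523), np.float32(0.118400246)])
bore px [323.44573624 151.14010781]
red [((157.57310485839844, 19.321929931640625), 51.34731674194336), ((331.393798828125, 148.81858825683594), 18.00827407836914)]
((0.5138621926307678, -0.08018296957015991), 0.035822734236717224)
((0.4638776481151581, -0.2284083068370819), 0.014001209288835526)
blue (array([ 0.5329577 , -0.23572533], dtype=float32), np.float32(0.3494897), [np.float32(0.024560804), np.float32(0.0982933)])
6.5667
```

View pics/m2.png

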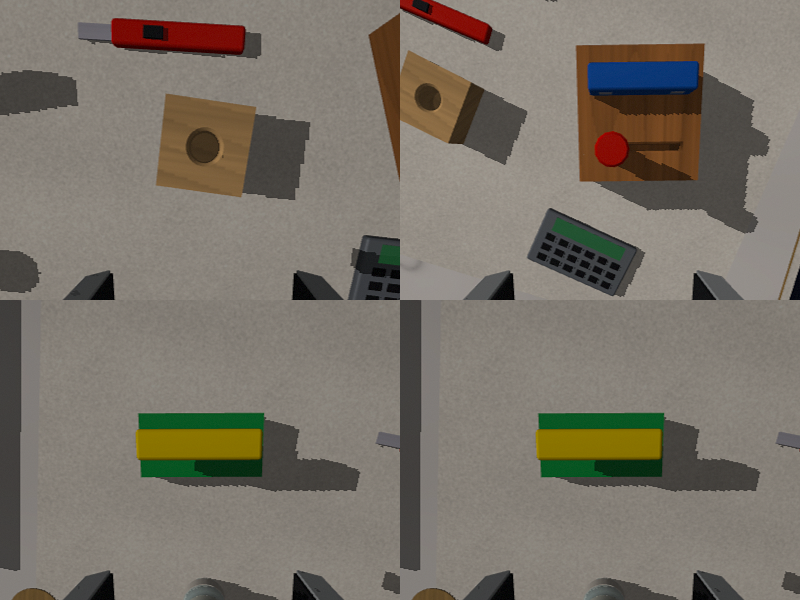

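Punch measured at (0.4639, -0.2284) with its radius exact, and the bore rim is near pixel (322,146) of the nb image. Next I fit the bore and pick up the punch.

Run:
```python
from h import *
im=cv2.cvtColor(cv2.imread('pics/nb.png'),cv2.COLOR_BGR2RGB)
dw=get_image('wrist'); T=np.eye(4); q=quat(0); T[:3,:3]=R.from_quat([q[1],q[2],q[3],q[0]]).as_matrix(); T[:3,3]=[.45-.071,-.027,.36]
d={'frame':im,'camera_matrix':dw['camera_matrix'],'world_from_camera':T@np.array(dw['mount'])}
for k in blobs(im,'pale',1500):
    c=cv2.minAreaRect(k); print('pale',c, cast(d,c[0],.046))
g=cv2.medianBlur(cv2.cvtColor(im,cv2.COLOR_RGB2GRAY),3)
h=cv2.HoughCircles(g[100:200,270:380],cv2.HOUGH_GRADIENT,1.5,30,param1=120,param2=15,minRadius=13,maxRadius=24); print(h)
if h is not None:
    for c in h[0]: print(cast(d,[c[0]+270,c[1]+100],.046))
p=[.4639,-.2284]
ctrl.move_ptp([*p,.42],quat(0)); ctrl.movel([*p,.332],velocity=.15); eoat.gripper_close(); ctrl.pause(.2)
s=get_state(); print(s['gripper_width'],s['finger_force'],s['eef_pos'],s['t'])
```

```text
pale ((322.3253479003906, 156.81005859375), (89.67308044433594, 69.05553436279297), 7.594643592834473) [[ 0.44426678 -0.02635909  0.046     ]]
[[[53.25 47.25 17.95]]]
[[ 0.45157061 -0.02708741  0.046     ]]
0.294594858393787 29.99162212930969 [ 0.46388717 -0.22839314  0.33193555] 9.0833
```

```bash
cat >> h.py <<'E'
def lower(x,y,z0,z1,step=.004,fmax=12,v=.05):
    f0=np.array(get_state()['contact_force']); z=z0
    while z>z1+1e-6:
        z=max(z-step,z1); ctrl.movel([x,y,z],velocity=v); f=np.array(get_state()['contact_force'])-f0
        if np.linalg.norm(f)>fmax: break
    s=get_state(); print('lower z',round(z,4),s['eef_pos'],np.round(f,1),'t',s['t']); return z,f
E
python3 - <<'E'
from h import *
p=[.4639,-.2284]; b=[.4516,-.0271]
ctrl.movel([*p,.40],velocity=.2); ctrl.move_ptp([*b,.40],quat(0)); ctrl.movel([*b,.312],velocity=.15); ctrl.pause(.2)
lower(*b,.312,.2655)
d=shot('side'); save('s1',d['frame'][180:300,330:450].repeat(4,0).repeat(4,1))
E
```

```text
lower z 0.2655 [ 0.45162128 -0.0271239   0.26537793] [ 0.8 -1.  -2.3] t 14.3333
```

View pics/s1.png

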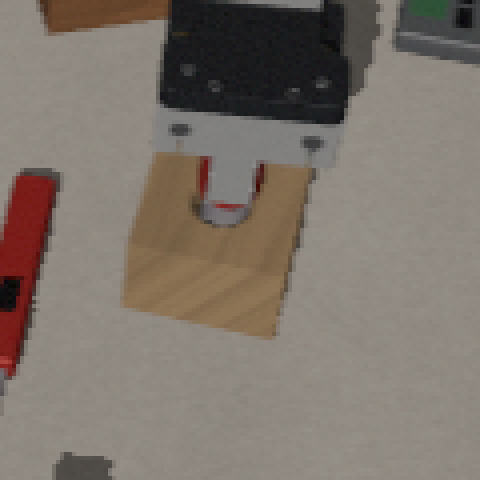

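The foot is in the bore with almost no force. I'll lower until it touches the floor, release, then look at the punch and the freed slot.

Run:
```python
from h import *
b=[.4516,-.0271]
lower(*b,.2655,.261,step=.0015,fmax=6)
eoat.release(); ctrl.pause(.2); ctrl.movel([*b,.40],velocity=.25)
d=nadir(b,.42,0,'nb2'); k=blobs(d['frame'],'red')
print([(cv2.contourArea(x),cv2.minEnclosingCircle(cast(d,x.reshape(-1,2),.098)[:,:2].astype(np.float32))) for x in k[:3]])
yaw=.35; sl=np.array([.5330,-.2357])-.062*np.array([np.cos(yaw),np.sin(yaw)]); print(sl)
d=nadir(sl,.33,yaw,'ns'); np.savez('ns',f=d['frame'],K=d['camera_matrix'],T=d['world_from_camera'])
print('blue',rect(d,'blue',.109),get_state()['t'])
a=cv2.imread('pics/nb2.png')[:300,120:520]; c=cv2.imread('pics/ns.png')[:300,120:520]; cv2.imwrite('pics/m3.png',np.hstack([a,c]))
```

```text
lower z 0.264 [ 0.4517152  -0.02711046  0.26488971] [-2.2  0.3  8.2] t 14.6333
[(2320.5, ((0.5213502049446106, -0.010579644702374935), 0.04253042861819267)), (870.5, ((0.4516814947128296, -0.02705361694097519), 0.01369733177125454))]
[ 0.47475889 -0.25695966]
blue (array([ 0.5288959 , -0.23776415], dtype=float32), np.float32(0.3487816), [np.float32(0.027289554), np.float32(0.09803669)]) 18.1833
```

View pics/m3.png

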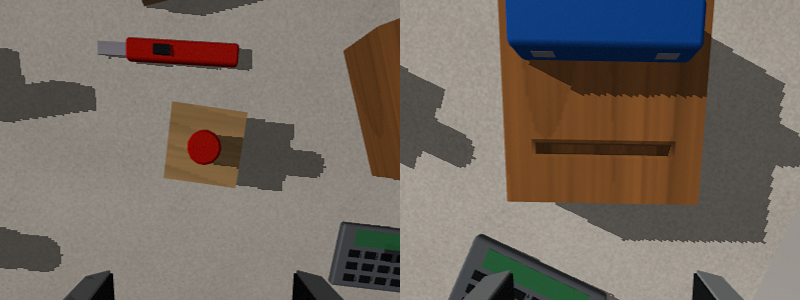

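The punch is seated at (0.4517, -0.0271). The free slot is visible at about u 250–396, v 140–157; next I find its edges.

Run:
```python
from h import *
n=np.load('ns.npz'); d={'frame':n['f'],'camera_matrix':n['K'],'world_from_camera':n['T']}
g=cv2.cvtColor(n['f'],cv2.COLOR_RGB2GRAY)
for u in (265,320,380): print(u,g[130:170,u-4:u+5].mean(1).astype(int))
print(g[147:152,242:262].mean(0).astype(int),g[147:152,382:404].mean(0).astype(int))
# block top outline rows
print(g[160:190,222:238].mean(0).astype(int), g[160:190,410:432].mean(0).astype(int))
for pt in ((250,140),(320,148),(396,142),(320,139)): print(pt,cast(d,pt,.075))
```

```text
265 [73 72 72 73 72 73 73 75 79 51 46 47 40 31 32 32 31 33 32 31 32 31 29 33
 82 83 82 81 80 80 80 80 80 80 80 80 80 80 79 80]
320 [80 80 80 80 81 81 80 81 81 83 52 48 48 40 31 37 37 37 37 38 38 36 38 36
 36 83 84 83 82 81 81 80 81 81 81 81 81 81 81 81]
380 [84 83 84 84 84 84 84 84 84 84 85 59 50 50 42 32 31 31 31 32 32 31 31 31
 30 29 86 88 85 84 83 83 84 84 83 83 83 83 83 83]
[82 82 81 82 81 81 79 80 82 78 73 72 73 55 34 31 31 32 31 32] [30 31 32 31 32 32 29 39 60 59 51 52 52 64 71 72 72 74 74 75 75 75]
[156 155 157 141 104  84  83  81  79  79  79  81  81  82  83  83] [82 81 80 79 79 79 79 80 80 80 80 80 80 80 80 79 79 79 79 79 79 79]
(250, 140) [[ 0.46467077 -0.21157708  0.075     ]]
(320, 148) [[ 0.47506967 -0.25417932  0.075     ]]
(396, 142) [[ 0.49469631 -0.29742373  0.075     ]]
(320, 139) [[ 0.48016967 -0.25233043  0.075     ]]
```

```bash
python3 -c "
import cv2;a=cv2.imread('pics/ns.png')[125:170,235:410];cv2.imwrite('pics/c.png',cv2.resize(a,None,fx=4.5,fy=4.5,interpolation=0))"
```

```text
(no output)
```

View pics/c.png

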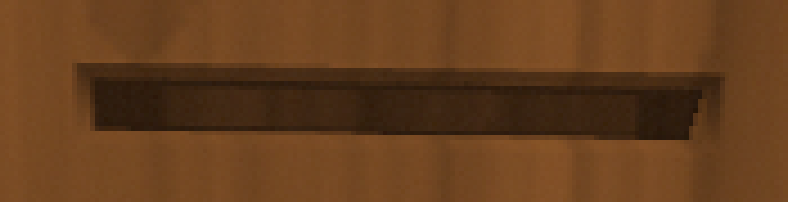

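Run:
```python
from h import *
n=np.load('ns.npz'); d={'frame':n['f'],'camera_matrix':n['K'],'world_from_camera':n['T']}
c=cast(d,(323.4,149.2),.075)[0]; a=cast(d,(265,148.2),.075)[0]; b=cast(d,(380,150.2),.075)[0]
v=a-b; print(c, 'yaw',np.arctan2(-v[0],v[1]))
# scraper grasp: handle top .106, overlap 9 mm => tips at .097, TCP at .296
y=[.5149,.2598]; yaw=.136
print(get_state()['joints'])
ctrl.move_ptp([*y,.40],quat(yaw-np.pi/2)); print(get_state()['joints'])
ctrl.movel([*y,.296],velocity=.15); eoat.gripper_close(); ctrl.pause(.2)
s=get_state(); print(s['gripper_width'],s['finger_force'],s['eef_pos'],s['t'])
im=shot('side')['frame']; save('s2',im[290:450,250:430].repeat(3,0).repeat(3,1))
```

```text
[ 0.47511467 -0.25642766  0.075     ] yaw 0.33286529906895
[-7.42473543e-01  2.13610797e-01  1.78883722e+00  6.24764864e-04
  1.13953905e+00  4.77312681e-01]Traceback (most recent call last):
  File "<stdin>", line 8, in <module>
rig.IKError: the arm cannot take that pose within its joint ranges
```

Run:
```python
from h import *
y=[.5149,.2598]; yaw=.136
ctrl.move_ptp([*y,.40],quat(yaw+np.pi/2)); print(get_state()['joints'])
ctrl.movel([*y,.296],velocity=.15); eoat.gripper_close(); ctrl.pause(.2)
s=get_state(); print(s['gripper_width'],s['finger_force'],s['eef_pos'],s['contact_force'],s['t'])
ctrl.movel([*y,.40],velocity=.12); ctrl.pause(.2)
s=get_state(); print(s['gripper_width'],s['finger_force'],s['t'])
im=shot('side')['frame']; save('s2',im[190:430,200:480].repeat(2,0).repeat(2,1))
```

```text
[ 3.45309737e-01  2.81063323e-01  1.50953701e+00 -5.56049197e-04
  1.35123030e+00  2.10716561e-01]
0.24990383370945837 29.99715954065323 [0.51489637 0.25978993 0.29598379] [-0.36343188  0.29896161 -0.24549499] 22.3
0.25071766467969764 29.99598115682602 23.5167
```

View pics/s2.png

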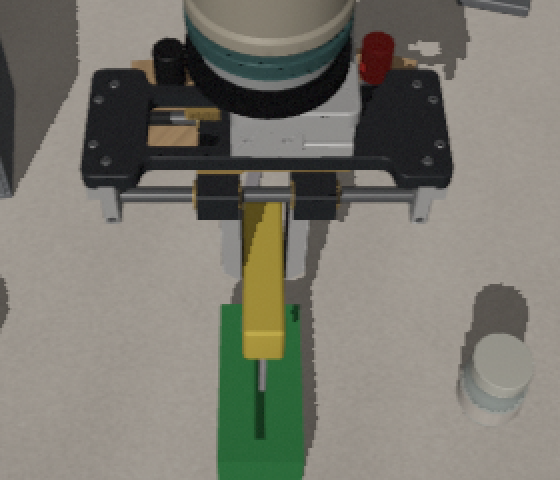

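Scraper is held upright. Now to the slot, with force-guarded lowering.

Run:
```python
from h import *
c=[.4751,-.2564]; q=quat(.337+np.pi/2)
ctrl.movel([.5149,.2598,.45],velocity=.2); ctrl.move_ptp([*c,.45],q); ctrl.movel([*c,.372],velocity=.12); ctrl.pause(.3)
z,f=lower(*c,.372,.335,step=.003,fmax=8)
im=shot('side')['frame']; save('s3',im[60:220,280:460].repeat(3,0).repeat(3,1))
```

```text
lower z 0.335 [ 0.47507856 -0.25639439  0.33496196] [-0.8 -0.4  0.1] t 30.1917
```

View pics/s3.png

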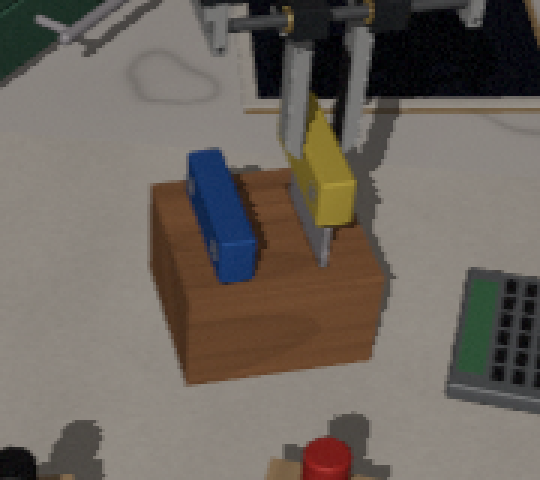

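The blade is 30 mm in with no force. Opening fully at the home height would hit the blue handle, so I'll stop with the fingertips just above its top and release there. That leaves about 10 mm of fall, at most 0.45 m/s.

Run:
```python
from h import *
c=[.4751,-.2564]
z,f=lower(*c,.335,.3095,step=.003,fmax=8)
if z<.3096:
    eoat.release(); ctrl.pause(.3); print(get_state()['contact_force'])
    ctrl.movel([*c,.40],velocity=.2)
    d=nadir(c,.40,.337,'nf'); print('yel',rect(d,'yel',.109),'blue',rect(d,'blue',.109),get_state()['t'])
    a=d['frame'][20:280,160:480]; b=shot('side')['frame'][60:220,280:460]
    save('m4',np.hstack([cv2.resize(a,(400,325)),cv2.resize(b,(366,325))]))
```

```text
lower z 0.3095 [ 0.47507333 -0.25638458  0.30938048] [ 0.8 -0.8 -0.2] t 32.4917
[-0.971896   -0.16253924  0.44141449]
yel (array([ 0.475746, -0.256288], dtype=float32), np.float32(0.33753395), [np.float32(0.023761325), np.float32(0.09884044)]) blue (array([ 0.53143436, -0.23673043], dtype=float32), np.float32(0.33696246), [np.float32(0.026831584), np.float32(0.0980556)]) 35.9083
```

View pics/m4.png

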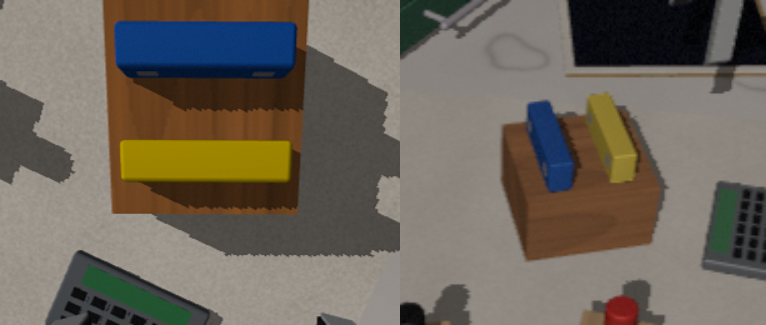

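Both handles sit level on the block. As a check, I'll touch the handle top with the closed fingers to confirm its height, then hand in.

Run:
```python
from h import *
c=[.4755,-.2563]
eoat.gripper_close(); ctrl.move_ptp([*c,.34],quat(.337+np.pi/2)); ctrl.movel([*c,.316],velocity=.1); ctrl.pause(.2)
z,f=lower(*c,.316,.305,step=.001,fmax=8,v=.03)
ctrl.movel([*c,.42],velocity=.2); eoat.release(); ctrl.pause(.3)
d=nadir(c,.40,.337,'nf2'); print(rect(d,'yel',.109),get_state()['t'])
if .306<z<.3105: order.job_done(); print('done')
```

```text
lower z 0.307 [ 0.47550933 -0.2562887   0.30841003] [-2.2  1.2  9.7] t 41.525
(array([ 0.47548217, -0.25647387], dtype=float32), np.float32(0.3297336), [np.float32(0.023875121), np.float32(0.0987357)]) 45.35
the job is handed in; nothing more can be done
done
```

The job is handed in at about 45 s, though no verdict came back: the red punch stands upright on the floor of the bore, and the yellow scraper is fully home in the freed slot. The scraper fell roughly the last 10 mm (at most about 0.45 m/s), because opening the fingers any lower would have hit the blue scraper.

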